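# Start the gearbox plug square

## Task

The brass filler plug stands crooked in its gearbox boss. Take the red T-handle driver, put its socket right over the plug's square head, bring it upright on the bore's axis and seat it fully and gently before the first turn, then turn the plug a quarter turn clockwise to start the thread square. Let go and leave the driver standing seated on the plug, and do not disturb the bottle, spray can and mug.

Things in the scene. Friction and masses are not known exactly. Their poses are not given: they have to be found in the camera images.
- driver_grip (a point): Centre of the T-handle of the driver (0.24 to 0.39 kg, 72 mm tall), which stands upright on the table on its socket's mouth. Handle: red bar 90 mm long along this frame's x, 26 mm thick along y (grip it across this), 34 mm high along z. z points up along the driver's axis. This point is 55 mm above the socket's mouth.
- driver_mouth (a point): Centre of the driver's socket mouth, its lowest point. Steel socket block, 44 x 44 mm and 28 mm high, 10 mm below the handle, joined by an 18 mm thick shaft. The square socket opens downwards: 26.4 mm wide, sides parallel to the handle's x and y, 16 mm deep, with a 4 mm chamfer (45 degrees) round the mouth. Axes as driver_grip.
- driver_seat (a point): Oiled. Centre of the flat floor of the driver's socket, on the driver's axis 16 mm above its mouth and 39 mm below driver_grip; axes as driver_grip. Fully seated, it lies flat on the plug's top.
- bore (a point): Centre of the threaded bore's mouth on the boss (52 mm diameter) of the fixed aluminium gearbox cover (160 x 130 mm), 60 mm above the table. z is the bore's axis, straight up. The top of an upright plug's head is 28 mm above this point.
- plug_top (a point): Centre of the top face of the brass plug's square head, 28 mm along the plug's axis from bore; z is the plug's axis; x and y do NOT tell how the square is turned. The plug rocks stiffly about bore in any direction (some 0.05 N m), stays as left, and starts 8 to 11 degrees crooked. Its head is straight when this point is straight above bore.
- plug_head (a point): Centre of the plug's square head: oiled, 24 x 24 mm, 16 mm high, 20 mm from bore. How the square is turned is not measured: see it, or feel it: with the socket resting lightly on the head, turn slowly anticlockwise until it drops 16 mm over it (within 90 degrees). Then the floor, pressed flat on the head with 5 to 15 N, driver upright above bore, squares the plug. Keep contact under 40 N.
- plug (a joint): Turn of the plug about its own axis, rad: 0 at the start, growing clockwise seen from above; it can slip back to -0.35 at most. About 0.08 N m turns it; it sinks 0.5 mm per rad. The socket has about 0.1 rad of play on the head.
- water_bottle_center (a point): Bystander: clear bottle with blue cap, 64 mm diameter, 210 mm tall; point half-way up.
- spray_can_center (a point): Bystander: yellow spray can, 60 mm diameter, 180 mm tall; point half-way up.
- mug_center (a point): Bystander: white mug, 80 mm diameter, 85 mm tall; point half-way up.
Not all that is in view belongs to the job. Of the things like the part that bears driver_grip, leave any that is blue or green; of the rest the larger one is meant.

How it is judged (in metres and radians):
On the way, in this order (a step that is already met when the one before it is completed fails the run):
1. the driver is fully seated on the plug's head, both square, before the plug is turned (distance between driver_seat and plug_top below 0.003 m and angle between each of driver_seat, plug_top's own z axis and vertical below 0.06 rad and value of joint plug below 0.2 rad), for 0.2 s.
2. the plug is turned about a quarter turn with the driver seated on it (value of joint plug above 1.1 rad and distance between driver_seat and plug_top below 0.005 m), for 0.1 s.
At the end, for the whole second after the job is handed in: The plug is turned 1.1 to 2.1 rad clockwise and stands within 0.08 rad of upright; the driver is let go and stands on it, its socket floor within 5 mm of the head's top and tilted less than 0.1 rad (all of step 2 and value of joint plug below 2.1 rad and angle between plug_top's own z axis and vertical below 0.08 rad and angle between driver_seat's own z axis and vertical below 0.1 rad and contact force between the fingers and driver below 0.1 N); the robot touches nothing.
It fails at once if the plug is turned (beyond 0.2 rad) while it is more than 0.08 rad crooked (cross-threaded) (value of joint plug above 0.2 rad and angle between plug_top's own z axis and vertical above 0.08 rad).
It fails at once if the driver is forced on the plug with more than 40 N (contact force between driver and plug above 40 N).
It fails at once if the fingers turn or push the plug directly (contact force between the fingers and plug above 2 N).
It fails at once if the water bottle, spray can or mug is moved by more than 20 mm (distance of any of water_bottle_center, spray_can_center, mug_center from where it was at the start of the episode above 0.02 m).
It also fails if it takes over 72 s, if anything falls off the work surface, if the arm or the gripper's body presses on something with over 40 N, if the wrist force passes 120 N, or if a joint passes its speed limit or range.

## Robot

A 6-joint arm with a two-finger parallel gripper is mounted at the origin on the work surface. World frame = base frame: x ahead of the robot, y to its left, z up, the work surface at z = 0. Lengths are in m, angles in degrees, forces in N, time in s.
With the tool pointing down it reaches from about 0.375 to 0.9 m from the base axis. Payload 3.1 kg.
Tool frame: the origin (TCP) lies at the very end of the fingers, on their centre line; the grasp point (between the pads) lies 19 mm behind it; z points along the fingers, y is the line along which they close (so a half turn about z gives the same grasp; the last joint's range is limited). The gripper opens to 87 mm and grips with 3 to 60 N. Pads are 19 mm wide; open, the fingers measure 117 mm over their backs; the gripper's body (75 mm by 190 mm) begins 51 mm behind the grasp point.
Start: joints at [-75.373, 30.224, 82.088, -0, 67.689, -10.227], TCP at [0.263, -0.567, 0.223] pointing down, gripper open.
Joint ranges: [-176.69, 176.69], [-43.24, 126.21], [12.49, 139.97], [-82, 262], [0, 151.66], [-163.58, 163.58]. Speed limits (degrees/s): [159.86, 159.86, 180, 180, 180, 180].

## Interface

Orientations are given as a 3x3 rotation matrix whose columns are the frame's x, y, z axes.
In Python, from rig import * gives the robot as it stands.
- The arm moves only by the tool jog_arm, never from a script. Its arguments are lists of equal length, an entry for each row: "delta_pos": the shift along the world's x, y, z in cm, a list of three; "turn": the turn about the world's z in degrees; "grip": the closure, from 0 (fully open) to 1 (shut). In form: {"delta_pos": [[x, y, z], ...], "turn": [turn, ...], "grip": [grip, ...]}. A call has 1 to 12 rows; each row is the pose to reach, as a shift and turn from the pose commanded when the call began; what a row does not reach only later rows make up. A row lasts 1/8 s, in which the tool goes at most 62.5 mm and 10.7 degrees, less where a joint would pass 70% of its speed; a pose out of reach is approached as far as the arm can. A call with a gripper value outside its range is refused whole. The fingers move at their own pace and stop on an object; the grip force is fixed at half the most. Time passes only in rows, so rows that repeat a pose let the fingers close. It gives the time, the measured TCP pose, the force, the opening and the grip force at its end, in the units of the state.
- read_state(): the state, without advancing time (a new reading comes with each control period).
- capture(name): name is "scene" or "side" or "wrist"; returns a dict with "color" (384x512x3 uint8, blue, green, red), "fovy" (degrees; the focal length in pixels is half the picture's height over the tangent of half this angle, whatever the lens; pixels are square), "cx", "cy" (the principal point, pixels), "camera_from_world" (4x4, takes a point from world to camera coordinates). Camera axes: x right, y up, looking along -z (the intrinsics and any distortion apply to the point x, -y, -z); pixel columns grow to the right and rows downward; lengths in m; the calibration is good to about 2 mm. A picture is of the moment at which its call begins. There is no depth.
- hand_in(): hands the job in; it is judged then, once.
The state is a dict: "time_s": time; "joint_positions": joint angles; "qvel": joint speeds; "tau": joint torques, N m; "position": TCP position; "tcp_rot": TCP orientation; "force": force on the tool from outside, world axes, zero at the start; "moment": the same for the moment, N m; "opening": opening from 0.0 (shut) to 1.0 (fully open); "grasp_force": force on a finger pad.
Only numpy, scipy, OpenCV 4.12 (cv2) and the standard library are available. Lean on these libraries where they do the work, as an engineer would, in place of code of your own. Each camera call takes 0.05 s, during which the arm holds its last target. There are 200 camera calls.

## Working session

There is one attempt and no reset: what is moved stays moved. The work goes in short steps, Python scripts to look and compute and a tool call to move; the robot and the scene stay as the last step left them, time stands still between calls to the robot, and variables do not carry over. Pictures are saved under pics/ and viewed, at most 10 in all, crops included, and the job is handed in when it is done.

Besides the shell and the picture viewer there is one more tool, called after ">>>" as name(argument=value, ...) on one line, values as JSON. jog_arm: Moves the arm, as the interface text tells. Its arguments: {"type":"object","properties":{"delta_pos":{"type":"array"},"turn":{"type":"array"},"grip":{"type":"array"}},"required":["delta_pos","turn","grip"]}

```bash
mkdir -p pics; ls
python3 - <<'E'
from rig import *
import cv2,numpy as np,pickle
d={n:capture(n) for n in("scene","side","wrist")}
pickle.dump(d,open("c0.pkl","wb"))
for n,c in d.items():
    print(n,{k:np.round(v,4).tolist() if k!="color" else v.shape for k,v in c.items()})
    cv2.imwrite(f"pics/{n}0.png",c["color"])
print(read_state())
a=np.hstack([d["scene"]["color"],d["side"]["color"]])
E
```

```text
pics
scene {'color': (384, 512, 3), 'fovy': 47.5391, 'cx': 262.8133, 'cy': 190.545, 'camera_from_world': [[0.3762, 0.9264, -0.0162, -0.1604], [-0.5957, 0.2552, 0.7616, 0.2714], [0.7097, -0.2769, 0.6479, -1.3815], [0.0, 0.0, 0.0, 1.0]]}
side {'color': (384, 512, 3), 'fovy': 55.3335, 'cx': 249.8057, 'cy': 190.395, 'camera_from_world': [[-0.9033, -0.429, -0.0062, 0.4598], [0.3166, -0.6763, 0.6651, -0.2916], [-0.2895, 0.5988, 0.7467, -0.8561], [0.0, 0.0, 0.0, 1.0]]}
wrist {'color': (384, 512, 3), 'fovy': 64.5531, 'cx': 252.2173, 'cy': 189.6262, 'camera_from_world': [[0.4194, -0.9078, -0.0009, -0.6246], [0.8801, 0.4069, -0.2448, 0.0294], [0.2226, 0.1019, 0.9696, -0.3893], [0.0, 0.0, 0.0, 1.0]]}
{'time_s': 0.15, 'joint_positions': array([-7.53733877e+01,  3.02669291e+01,  8.21396160e+01, -3.35719867e-03,
        6.76891787e+01, -1.02287179e+01]), 'qvel': array([ 0.06069534, -0.2009361 , -0.27318154,  0.01498989,  0.0031631 ,
        0.01838153]), 'tau': array([ 7.65552504e-04, -4.40429914e+01, -1.76842940e+01,  6.32263720e-02,
        5.52342134e-02, -1.01478859e-04]), 'position': array([ 0.26255805, -0.56655433,  0.22179379]), 'tcp_rot': array([[ 9.07362682e-01,  4.20348354e-01, -4.74332575e-04],
       [ 4.20348551e-01, -9.07361299e-01,  1.60286163e-03],
       [ 2.43369226e-04, -1.65376184e-03, -9.99998603e-01]]), 'force': array([-0.10059832,  0.21623031, -0.506949  ]), 'moment': array([ 0.02615369, -0.01284378, -0.04422407]), 'grasp_force': 0.0, 'opening': 0.9969898021344957}
```

Run:
```python
import cv2,pickle
d=pickle.load(open("c0.pkl","rb"))
for n in("scene","side"):
    cv2.imwrite(f"pics/{n}1.png",cv2.resize(d[n]["color"],(768,576),interpolation=cv2.INTER_CUBIC))
```

```text
(no output)
```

View pics/scene1.png

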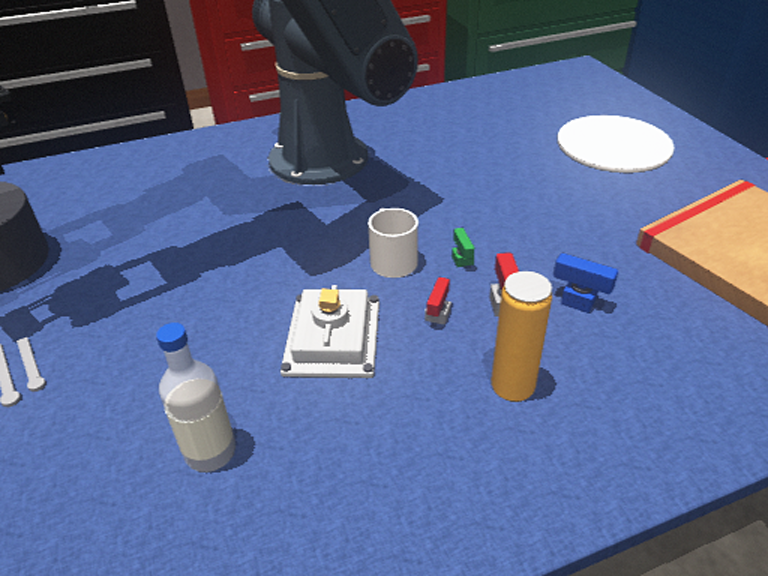

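View pics/side1.png

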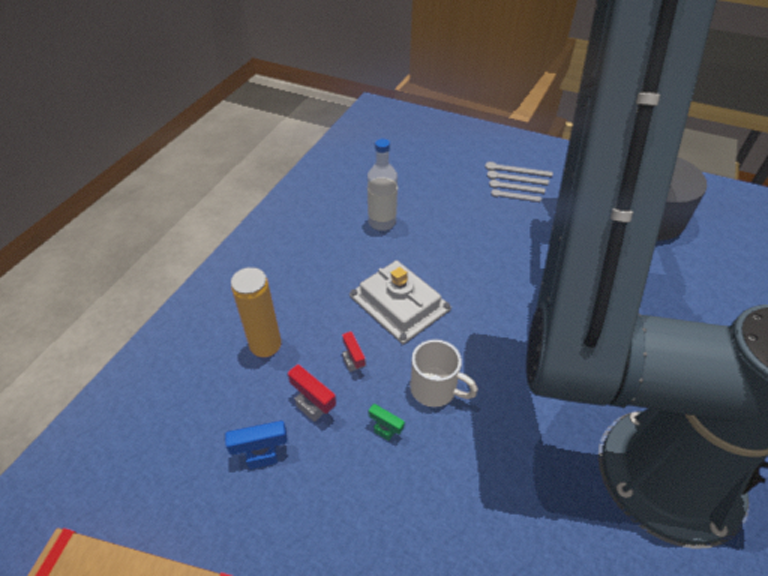

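The scene view shows the gearbox at (330,330) with the plug head at (330,298). The wanted large red driver is at (507,275), partly hidden by the spray can at (520,335). The side view shows it clear at (312,388), with the plug at (399,275), mug at (437,373) and small red decoy at (353,350).

```bash
cat > h.py <<'E'
import numpy as np,cv2,pickle
def KT(c):
    h=c["color"].shape[0];f=h/2/np.tan(np.radians(c["fovy"])/2)
    return f,c["cx"],c["cy"],np.array(c["camera_from_world"])
def ray(c,u,v):
    f,cx,cy,T=KT(c);d=np.array([(u-cx)/f,-(v-cy)/f,-1.]);R=T[:3,:3]
    return -R.T@T[:3,3],R.T@d
def onz(c,u,v,z):
    o,d=ray(c,u,v);return o+d*(z-o[2])/d[2]
def proj(c,p):
    f,cx,cy,T=KT(c);q=T[:3,:3]@np.asarray(p)+T[:3,3];return np.array([cx+f*q[0]/-q[2],cy-f*q[1]/-q[2]])
def tri(obs):
    A=np.zeros((3,3));b=np.zeros(3)
    for c,u,v in obs:
        o,d=ray(c,u,v);d=d/np.linalg.norm(d);M=np.eye(3)-np.outer(d,d);A+=M;b+=M@o
    return np.linalg.solve(A,b)
E
python3 - <<'E'
from h import *
np.set_printoptions(precision=4,suppress=True)
d=pickle.load(open("c0.pkl","rb"));s,e=d["scene"],d["side"]
k=1/1.5
print("drv ends",onz(e,294*k,374*k,.072),onz(e,331*k,402*k,.072))
print("drv tri",tri([(e,312*k,388*k),(s,507*k,270*k)]))
print("small ends",onz(e,347*k,337*k,.05),onz(e,360*k,361*k,.05))
print("plug tri",tri([(e,400*k,272*k),(s,330*k,293*k)]))
print("plate",[onz(e,u*k,v*k,0.01) for u,v in((351,295),(396,263),(449,309),(404,338))])
print("can",onz(e,263*k,352*k,0),tri([(e,250*k,280*k),(s,527*k,287*k)]),"mug",tri([(e,436*k,358*k),(s,394*k,222*k)]),"bottle",tri([(e,382*k,145*k),(s,172*k,335*k)]))
print("handle mug",onz(e,470*k,388*k,.04))
E
```

```text
drv ends [0.5924 0.1302 0.072 ] [0.5132 0.1498 0.072 ]
drv tri [0.5549 0.1344 0.0631]
small ends [0.5567 0.0132 0.05  ] [0.5133 0.0488 0.05  ]
plug tri [ 0.523  -0.1369  0.0866]
plate [array([ 0.6119, -0.1072,  0.01  ]), array([ 0.5669, -0.2257,  0.01  ]), array([ 0.4236, -0.1559,  0.01  ]), array([ 0.475 , -0.0552,  0.01  ])]
can [0.7001 0.0776 0.    ] [0.7064 0.0591 0.175 ] mug [0.3934 0.0123 0.0833] bottle [ 0.6542 -0.3427  0.2018]
handle mug [0.3272 0.0131 0.04  ]
```

>>> jog_arm(delta_pos=[[3,5,2],[6,10,2],[9,15,2],[13,21,2],[16,27,2],[20,33,2],[23,38,1],[26,43,0],[26,43,-2],[26,43,-2],[26,43,-2]], turn=[-10,-20,-30,-39,-39,-39,-39,-39,-39,-39,-39], grip=[0,0,0,0,0,0,0,0,0,0,0])

```text
time_s: 1.52
position: [0.5226, -0.1379, 0.2029]
tcp_rot: [[0.97, -0.245, 0.0], [-0.245, -0.97, -0.001], [0.0, 0.0, -1.0]]
force: [0.0, 0.4, 0.6]
opening: 0.999
grasp_force: 0.0
```

Run:
```python
from rig import *
from h import *
c=capture("wrist");s=read_state();pickle.dump((c,s),open("p1.pkl","wb"))
print(s["position"],s["tcp_rot"][:,0],s["time_s"])
cv2.imwrite("pics/p1.png",cv2.resize(c["color"],(768,576),interpolation=cv2.INTER_CUBIC))
```

```text
[ 0.52277368 -0.13834769  0.20321884] [ 0.96936174 -0.24563521  0.00107966] 1.575
```

View pics/p1.png

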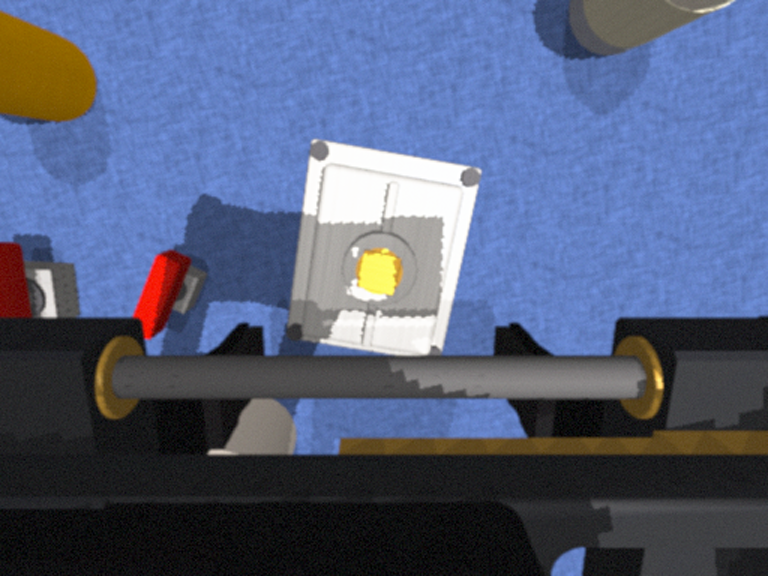

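Run:
```python
from h import *
c,s=pickle.load(open("p1.pkl","rb"))
im=c["color"][140:215,205:305]
cv2.imwrite("pics/p1c.png",cv2.resize(im,(800,600),interpolation=cv2.INTER_CUBIC))
hsv=cv2.cvtColor(c["color"],cv2.COLOR_BGR2HSV)
m=cv2.inRange(hsv,(12,90,60),(40,255,255));m[:140]=0;m[215:]=0;m[:,:205]=0;m[:,305:]=0
p=cv2.findNonZero(m);print(len(p),cv2.minAreaRect(p))
f=KT(c)[0];print("f",f)
print(onz(c,380/1.5,267/1.5,.06),onz(c,379/1.5,271/1.5,.087))
```

```text
791 ((252.4000244140625, 180.20001220703125), (31.304948806762695, 30.4105224609375), 26.56505012512207)
f 303.98944045595704
[ 0.52391993 -0.14029912  0.06      ] [ 0.5271706  -0.14033199  0.087     ]
```

View pics/p1c.png

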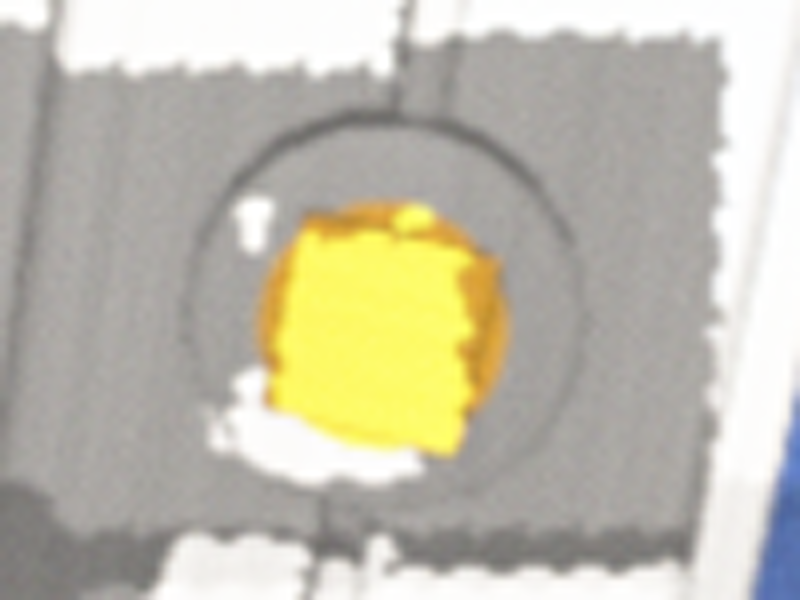

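The crop (8×, origin 205,140) shows the boss circle centred at about (385,311) with radius 199. The head's top-face corners are about TL(305,225), TR(498,258), BR(460,455) and BL(270,405), so the square is turned about 10° in the image.

Run:
```python
from h import *
from scipy.optimize import least_squares
from scipy.spatial.transform import Rotation as R
c,s=pickle.load(open("p1.pkl","rb"))
np.set_printoptions(precision=4,suppress=True)
cc=np.array([205,140])+np.array([385,311])/8-0.45
bore=onz(c,*cc,.06)
t=np.linspace(0,2*np.pi,60);ring=np.array([proj(c,bore+.026*np.array([np.cos(a),np.sin(a),0])) for a in t])
print("bore",bore,"ring box",(ring.min(0)-[205,140])*8,(ring.max(0)-[205,140])*8)
ob=np.array([[305,225],[498,258],[460,455],[270,405]])/8+[205,140]-.45
def mod(p):
    r=R.from_rotvec([p[0],p[1],0])*R.from_rotvec([0,0,p[2]])
    return np.array([proj(c,bore+r.apply([x*.012,y*.012,.028])) for x,y in((-1,-1),(1,-1),(1,1),(-1,1))])
best=None
for y0 in np.radians([0,90,180,270]):
  for k in(1,-1):
    f=lambda p:(mod(p)-(ob if k==1 else ob[::-1])).ravel()
    q=least_squares(f,[0,0,y0])
    if best is None or q.cost<best.cost:best=q;bf=f
p=best.x;print(best.cost,"tilt",np.degrees(p[:2]),"yaw",np.degrees(p[2])%90,"res",bf(p)*8)
print("top",bore+R.from_rotvec([p[0],p[1],0]).apply([0,0,.028]))
# plate corners (bolts) for yaw check of the plate
b=[onz(c,u/1.5,v/1.5,.012) for u,v in((319,150),(470,177),(433,352),(296,330))]
print(b,np.mean(b,0))
```

```text
bore [ 0.5237 -0.1395  0.06  ] ring box [178.7025 105.029 ] [584.0943 501.7944]
2.525806931653817 tilt [0.8115 5.8417] yaw 64.24902011555014 res [-7.4863 10.6905  2.5124  1.3407  6.81   -1.0599 -2.5484 -9.5324]
top [ 0.5265 -0.1399  0.0879]
[array([ 0.6113, -0.1159,  0.012 ]), array([ 0.5645, -0.2209,  0.012 ]), array([ 0.4333, -0.163 ,  0.012 ]), array([ 0.4798, -0.0584,  0.012 ])] [ 0.5223 -0.1395  0.012 ]
```

>>> jog_arm(delta_pos=[[0,5,3],[0,10,5],[0,16,5],[1,22,5],[1,27,5],[1,27,4],[1,27,3],[1,27,3]], turn=[0,0,0,0,0,0,0,0], grip=[0,0,0,0,0,0,0,0])

```text
time_s: 2.58
position: [0.5321, 0.131, 0.2316]
tcp_rot: [[0.969, -0.247, -0.002], [-0.247, -0.969, -0.0], [-0.002, 0.001, -1.0]]
force: [-0.1, -0.0, 0.2]
opening: 1.003
grasp_force: 0.0
```

Run:
```python
from rig import *
from h import *
c=capture("wrist");s=read_state();pickle.dump((c,s),open("d1.pkl","wb"))
print(s["position"],s["tcp_rot"][:,0],s["time_s"])
cv2.imwrite("pics/d1.png",cv2.resize(c["color"],(768,576),interpolation=cv2.INTER_CUBIC))
```

```text
[0.5326145  0.13113753 0.23209012] [ 0.96900428 -0.24704111 -0.00118283] 2.625
```

View pics/d1.png

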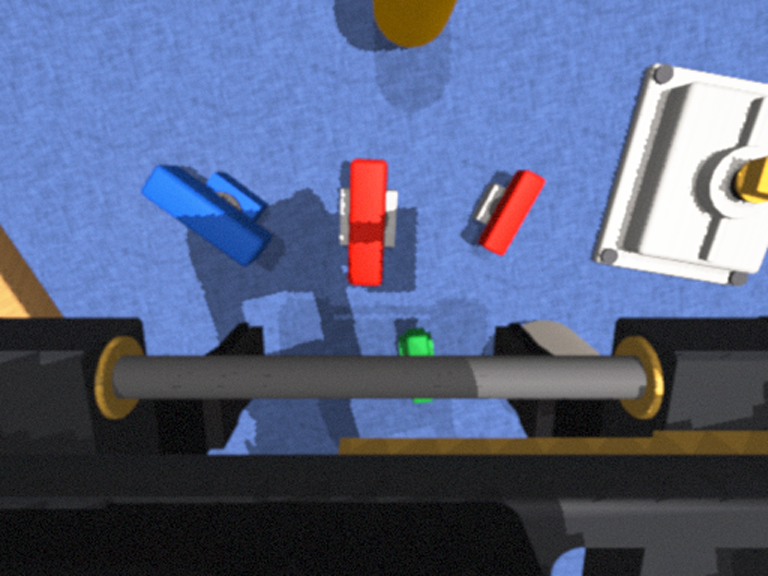

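The large red driver's handle top spans about (369,159) to (365,285) px, 36 px wide, almost aligned with the tool. The can is well ahead at (410,15).

Run:
```python
from h import *
np.set_printoptions(precision=4,suppress=True)
c,s=pickle.load(open("d1.pkl","rb"))
hsv=cv2.cvtColor(c["color"],cv2.COLOR_BGR2HSV)
m=cv2.inRange(hsv,(0,150,60),(8,255,255))|cv2.inRange(hsv,(172,150,60),(180,255,255))
n,l,st,ce=cv2.connectedComponentsWithStats(m)
i=l[147,245];print(st[i],ce[i])
q=cv2.boxPoints(cv2.minAreaRect(cv2.findNonZero((l==i).astype(np.uint8))))
P=np.array([onz(c,*x,.072) for x in q]);print(q,P,P.mean(0))
for i in range(4):
    d=P[(i+1)%4]-P[i];print(np.linalg.norm(d),np.degrees(np.arctan2(d[1],d[0])))
print("tool yaw",np.degrees(np.arctan2(*s["tcp_rot"][1::-1,0])))
```

```text
[ 232  106   26   85 1974] [244.1651 147.4083]
[[231.485  189.7785]
 [233.1006 105.7712]
 [257.3801 106.2381]
 [255.7645 190.2455]] [[0.5228 0.1558 0.072 ]
 [0.6077 0.1308 0.072 ]
 [0.6011 0.1069 0.072 ]
 [0.5157 0.1302 0.072 ]] [0.5618 0.1309 0.072 ]
0.08854266503525338 -16.387734429540295
0.02478894350298724 -105.4177903250268
0.08858108217292579 164.74002349831937
0.02653181914587161 74.47257514673912
tool yaw -14.3024990608931
```

>>> jog_arm(delta_pos=[[2.9,0,-3],[2.9,0,-8],[2.9,0,-13],[2.9,0,-17],[2.9,0,-19],[2.9,0,-19.4],[2.9,0,-19.4],[2.9,0,-19.4]], turn=[-1.2,-1.2,-1.2,-1.2,-1.2,-1.2,-1.2,-1.2], grip=[0,0,0,0,0,0,0,0])

```text
time_s: 3.62
position: [0.5629, 0.1327, 0.0399]
tcp_rot: [[0.964, -0.265, 0.003], [-0.265, -0.964, 0.0], [0.003, -0.001, -1.0]]
force: [0.2, 0.1, -0.7]
opening: 0.999
grasp_force: 0.0
```

>>> jog_arm(delta_pos=[[0,0,0],[0,0,0],[0,0,0],[0,0,0],[0,0,0],[0,0,0],[0,0,0],[0,0,0]], turn=[0,0,0,0,0,0,0,0], grip=[1,1,1,1,1,1,1,1])

```text
time_s: 4.62
position: [0.5617, 0.1329, 0.0385]
tcp_rot: [[0.964, -0.265, -0.0], [-0.265, -0.964, -0.0], [-0.0, 0.0, -1.0]]
force: [-0.2, -0.6, 0.5]
opening: 0.296
grasp_force: 29.9
```

>>> jog_arm(delta_pos=[[0,0,3],[0,0,8],[0,-3,12],[0,-8,14],[-1,-13,14],[-2,-18,14],[-3,-23,14],[-3.8,-27.2,14],[-3.8,-27.2,14],[-3.8,-27.2,14],[-3.8,-27.2,14],[-3.8,-27.2,14]], turn=[0,0,10,20,30,40,50,60,70,79.7,79.7,79.7], grip=[1,1,1,1,1,1,1,1,1,1,1,1])

```text
time_s: 6.12
position: [0.5235, -0.1388, 0.1782]
tcp_rot: [[0.435, 0.901, -0.001], [0.901, -0.435, 0.0], [0.0, -0.001, -1.0]]
force: [-0.8, 0.6, -3.3]
opening: 0.295
grasp_force: 29.9
```

Run:
```python
from rig import *
from h import *
d=pickle.load(open("c0.pkl","rb"))
a={n:capture(n) for n in("scene","side")};s=read_state();pickle.dump((a,s),open("h1.pkl","wb"))
print(s["position"],s["tcp_rot"][:,0],s["time_s"],s["force"])
def crop(c,x,y,w=50):return cv2.resize(c["color"][y:y+w,x:x+w],(400,300) if 0 else (300,300),interpolation=cv2.INTER_CUBIC)
A=np.hstack([crop(d["scene"],195,172),crop(d["side"],242,162)])
x,y=proj(a["scene"],[.524,-.14,.12]).astype(int);X,Y=proj(a["side"],[.524,-.14,.12]).astype(int)
print(x-40,y-40,X-40,Y-40)
B=np.hstack([crop(a["scene"],x-40,y-40,80),crop(a["side"],X-40,Y-40,80)])
cv2.imwrite("pics/h1.png",np.vstack([A,B]))
```

```text
[ 0.52363399 -0.13879197  0.17839839] [4.33771527e-01 9.01022897e-01 2.19631498e-05] 6.225 [-0.32691747  0.13463364 -2.69613952]
176 143 226 132
```

View pics/h1.png

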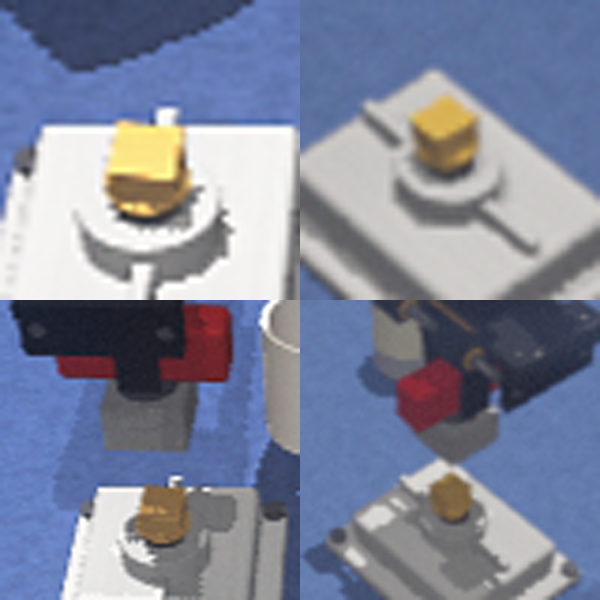

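Top row (6×): in the scene crop the head's top face is at (120,122),(186,126),(182,180),(107,173). In the side crop it is at (145,96),(177,115),(147,140),(111,113). The head leans toward the top of the scene crop, and the driver hangs upright above the plug.

Run:
```python
from h import *
from scipy.optimize import least_squares
from scipy.spatial.transform import Rotation as R
np.set_printoptions(precision=4,suppress=True)
d=pickle.load(open("c0.pkl","rb"));w,_=pickle.load(open("p1.pkl","rb"))
cams=[w,d["scene"],d["side"]]
obs=[np.array([[305,225],[498,258],[460,455],[270,405]])/8+[205,140]-.45,
 np.array([[120,122],[186,126],[182,180],[107,173]])/6+[195,172]-.45,
 np.array([[145,96],[177,115],[147,140],[111,113]])/6+[242,162]-.45]
ext=[(185/8+205,585/8+205,508/8+140),(79/6+195,221/6+195,238/6+172),(96/6+242,201/6+242,206/6+162)]
a=np.linspace(0,2*np.pi,72);ring=.026*np.c_[np.cos(a),np.sin(a),0*a]
sq=[np.array([(-1,-1),(1,-1),(1,1),(-1,1)])]
def order(P):  # sort by image angle, y-down
    m=P.mean(0);return P[np.argsort(np.arctan2(*(P-m).T[::-1]))]
ref=[order(o) for o in obs]
def f(p):
    b=np.array([p[0],p[1],.06]);r=R.from_rotvec([p[2],p[3],0])*R.from_rotvec([0,0,p[4]]);out=[]
    for i,c in enumerate(cams):
        sh=p[5+2*i:7+2*i]
        q=np.array([proj(c,b+r.apply([x*.012,y*.012,.028])) for x,y in sq[0]])+sh
        best=min(((np.roll(q,k,0)-obs[i][::o]).ravel() for k in range(4) for o in(1,-1)),key=lambda e:(e**2).sum())
        out+=list(best)
        g=np.array([proj(c,b+x) for x in ring])+sh
        e=ext[i];out+=[g[:,0].min()-e[0]+.45,g[:,0].max()-e[1]+.45,(g[:,1].max()-e[2]+.45)*.6]
        out+=list(sh*[.7,.7])
    return np.array(out)
for y0 in(64,55,73):
    q=least_squares(f,[.5237,-.1395,0,.1,np.radians(y0)]+[0]*6,loss="soft_l1",diff_step=1e-4)
    p=q.x;r=R.from_rotvec([p[2],p[3],0])
    print(q.cost,"bore",p[:2],"tilt",np.degrees(p[2:4]),"yaw",np.degrees(p[4])%90,"shifts",p[5:],"top",p[:2]+r.apply([0,0,.028])[:2])
print(f(p).reshape(3,13))
```

```text
5.197487046013335 bore [ 0.5226 -0.139 ] tilt [1.1613 8.1117] yaw 64.30204713467101 shifts [ 0.2845 -0.143   0.7206  0.5326  0.2116  0.4167] top [ 0.5265 -0.1396]
5.197487045822606 bore [ 0.5226 -0.139 ] tilt [1.1613 8.1118] yaw 64.30202886393127 shifts [ 0.2845 -0.143   0.7206  0.5326  0.2116  0.4167] top [ 0.5265 -0.1396]
5.197487046716073 bore [ 0.5226 -0.139 ] tilt [1.1612 8.1116] yaw 64.3020652888717 shifts [ 0.2845 -0.143   0.7206  0.5326  0.2116  0.4167] top [ 0.5265 -0.1396]
[[-1.0177  1.2822  0.2584  0.1366  0.7386 -0.2715 -0.3816 -1.3125 -0.2583
   0.3602  0.3601  0.1992 -0.1001]
 [ 0.2092 -0.0104 -0.781  -0.4861 -0.0499 -0.1296 -0.3615 -0.1357 -0.0448
   0.625   1.2331  0.5044  0.3728]
 [-0.5059  0.5884 -1.004   0.1393  0.5181  0.0483  0.3051 -0.7393 -0.1766
   0.5464 -0.5642  0.1481  0.2917]]
```

>>> jog_arm(delta_pos=[[0.27,-0.12,-1.5],[0.27,-0.12,-3.5],[0.27,-0.12,-4.5],[0.27,-0.12,-4.9],[0.27,-0.12,-4.9],[0.27,-0.12,-4.9]], turn=[0,0,0,0,0,0], grip=[1,1,1,1,1,1])

```text
time_s: 6.98
position: [0.5269, -0.1405, 0.1301]
tcp_rot: [[0.433, 0.901, 0.001], [0.901, -0.433, -0.001], [-0.0, 0.001, -1.0]]
force: [-0.6, 0.2, -2.4]
opening: 0.297
grasp_force: 29.9
```

>>> jog_arm(delta_pos=[[0,0,-0.1],[0,0,-0.2],[0,0,-0.3],[0,0,-0.4],[0,0,-0.5],[0,0,-0.5]], turn=[0,0,0,0,0,0], grip=[1,1,1,1,1,1])

```text
time_s: 7.72
position: [0.5264, -0.1402, 0.1244]
tcp_rot: [[0.433, 0.901, -0.0], [0.901, -0.433, 0.0], [0.0, -0.0, -1.0]]
force: [-1.0, -0.2, -2.8]
opening: 0.298
grasp_force: 29.9
```

>>> jog_arm(delta_pos=[[0,0,-0.1],[0,0,-0.2],[0,0,-0.3],[0,0,-0.3]], turn=[0,0,0,0], grip=[1,1,1,1])

```text
time_s: 8.22
position: [0.5264, -0.1402, 0.1214]
tcp_rot: [[0.433, 0.901, -0.0], [0.901, -0.433, 0.0], [0.0, -0.0, -1.0]]
force: [0.3, 0.5, -3.0]
opening: 0.295
grasp_force: 29.9
```

>>> jog_arm(delta_pos=[[0,0,-0.1],[0,0,-0.2],[0,0,-0.2]], turn=[0,0,0], grip=[1,1,1])

```text
time_s: 8.6
position: [0.5264, -0.1402, 0.1194]
tcp_rot: [[0.433, 0.901, -0.0], [0.901, -0.433, 0.0], [0.0, -0.0, -1.0]]
force: [0.6, 0.4, -3.4]
opening: 0.294
grasp_force: 29.9
```

>>> jog_arm(delta_pos=[[-0.1,0.02,-0.1],[-0.2,0.04,-0.2],[-0.3,0.06,-0.3],[-0.4,0.08,-0.3],[-0.4,0.08,-0.3]], turn=[0,0,0,0,0], grip=[1,1,1,1,1])

```text
time_s: 9.22
position: [0.523, -0.1397, 0.1168]
tcp_rot: [[0.433, 0.901, 0.001], [0.901, -0.433, -0.001], [0.0, 0.001, -1.0]]
force: [3.9, 0.0, -2.9]
opening: 0.297
grasp_force: 29.9
```

>>> jog_arm(delta_pos=[[0,0,-0.1],[0,0,-0.2],[0,0,-0.3],[0,0,-0.3]], turn=[0,0,0,0], grip=[1,1,1,1])

```text
time_s: 9.72
position: [0.5222, -0.1394, 0.1134]
tcp_rot: [[0.433, 0.902, -0.0], [0.902, -0.433, 0.0], [-0.0, -0.001, -1.0]]
force: [2.6, 0.5, -1.8]
opening: 0.299
grasp_force: 29.9
```

Going well; 3 mm remain before the floor.

>>> jog_arm(delta_pos=[[0,0,-0.1],[0,0,-0.2],[0,0,-0.2]], turn=[0,0,0], grip=[1,1,1])

```text
time_s: 10.1
position: [0.5223, -0.1394, 0.1114]
tcp_rot: [[0.433, 0.902, -0.0], [0.902, -0.433, 0.0], [-0.0, -0.0, -1.0]]
force: [2.2, 0.3, -3.1]
opening: 0.296
grasp_force: 29.9
```

>>> jog_arm(delta_pos=[[0,0,-0.05],[0,0,-0.05]], turn=[0,0], grip=[1,1])

```text
time_s: 10.35
position: [0.5222, -0.1395, 0.1111]
tcp_rot: [[0.433, 0.902, -0.0], [0.902, -0.433, -0.0], [-0.0, -0.0, -1.0]]
force: [1.7, 0.6, -1.0]
opening: 0.295
grasp_force: 29.9
```

>>> jog_arm(delta_pos=[[0,0,-0.05],[0,0,-0.05]], turn=[0,0], grip=[1,1])

```text
time_s: 10.6
position: [0.5221, -0.1395, 0.1108]
tcp_rot: [[0.433, 0.902, -0.001], [0.902, -0.433, -0.0], [-0.0, -0.0, -1.0]]
force: [0.2, 1.1, 1.6]
opening: 0.297
grasp_force: 29.9
```

Contact has begun (baseline −3, now +1.6). I'll press to about 10 N.

>>> jog_arm(delta_pos=[[0,0,-0.05],[0,0,-0.05],[0,0,-0.05]], turn=[0,0,0], grip=[1,1,1])

```text
time_s: 10.98
position: [0.5218, -0.1395, 0.1105]
tcp_rot: [[0.432, 0.902, -0.001], [0.902, -0.432, -0.0], [-0.0, -0.001, -1.0]]
force: [-1.2, 0.6, 5.7]
opening: 0.295
grasp_force: 29.9
```

>>> jog_arm(delta_pos=[[0,0,-0.05],[0,0,-0.05],[0,0,-0.05]], turn=[0,0,0], grip=[1,1,1])

```text
time_s: 11.35
position: [0.5218, -0.1394, 0.1102]
tcp_rot: [[0.432, 0.902, -0.001], [0.902, -0.432, -0.0], [-0.001, -0.001, -1.0]]
force: [-0.9, 0.7, 6.3]
opening: 0.294
grasp_force: 29.9
```

>>> jog_arm(delta_pos=[[0,0,-0.04],[0,0,-0.04],[0,0,-0.04],[0,0,-0.04]], turn=[0,0,0,0], grip=[1,1,1,1])

```text
time_s: 11.85
position: [0.5218, -0.1395, 0.1101]
tcp_rot: [[0.432, 0.902, -0.001], [0.902, -0.432, -0.0], [-0.001, -0.001, -1.0]]
force: [-2.1, 0.9, 10.1]
opening: 0.295
grasp_force: 29.9
```

Run:
```python
from rig import *
from h import *
a={n:capture(n) for n in("scene","side")};s=read_state()
print(s["position"],s["force"],s["moment"],s["time_s"],s["joint_positions"][5])
B=[]
for n in a:
    x,y=proj(a[n],[.522,-.139,.10]).astype(int);B.append(cv2.resize(a[n]["color"][y-30:y+30,x-30:x+30],(400,400),interpolation=cv2.INTER_CUBIC))
cv2.imwrite("pics/s1.png",np.hstack(B))
```

```text
[ 0.52174937 -0.139466    0.11012548] [-2.11902543  0.83813614  8.97467929] [0.19476162 0.4204724  0.00056635] 11.95 -1.1517779658584018
```

View pics/s1.png

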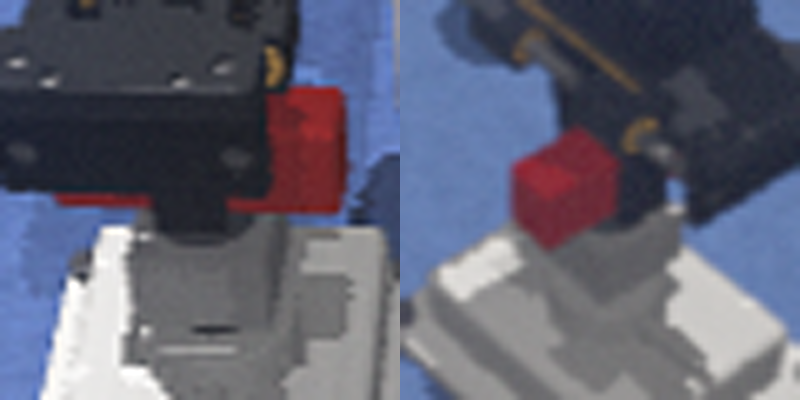

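The socket has swallowed the head and sits on the boss region, with the handle level in both views. I'll dwell, then turn clockwise.

>>> jog_arm(delta_pos=[[0.04,0,0],[0.04,0,0],[0.04,0,0],[0.04,0,0],[0.04,0,0],[0.04,0,-0.01],[0.04,0,-0.01],[0.04,0,-0.02],[0.04,0,-0.02],[0.04,0,-0.03],[0.04,0,-0.03],[0.04,0,-0.03]], turn=[0,0,0,-4,-8,-13,-18,-24,-30,-36,-42,-48], grip=[1,1,1,1,1,1,1,1,1,1,1,1])

```text
time_s: 13.45
position: [0.5221, -0.1387, 0.1097]
tcp_rot: [[0.96, 0.279, -0.001], [0.279, -0.96, 0.001], [-0.001, -0.001, -1.0]]
force: [-1.9, 2.2, 9.0]
opening: 0.3
grasp_force: 29.8
```

>>> jog_arm(delta_pos=[[0,0,0],[0,0,-0.01],[0,0,-0.01],[0,0,-0.02],[0,0,-0.02],[0,0,-0.03],[0,0,-0.03],[0,0,-0.03],[0,0,-0.03],[0,0,-0.03]], turn=[-6,-12,-18,-24,-30,-36,-42,-47,-47,-47], grip=[1,1,1,1,1,1,1,1,1,1])

```text
time_s: 14.7
position: [0.5222, -0.1385, 0.1094]
tcp_rot: [[0.86, -0.51, -0.001], [-0.51, -0.86, 0.002], [-0.002, -0.001, -1.0]]
force: [-1.5, 3.6, 9.0]
opening: 0.301
grasp_force: 29.9
```

>>> jog_arm(delta_pos=[[0,0.03,0.04],[0,0.03,0.07],[0,0.03,0.08],[0,0.03,0.08]], turn=[0,0,0,0], grip=[1,1,1,1])

```text
time_s: 15.2
position: [0.5222, -0.1385, 0.1095]
tcp_rot: [[0.86, -0.51, -0.001], [-0.51, -0.86, 0.001], [-0.002, -0.0, -1.0]]
force: [-0.4, 4.3, 5.1]
opening: 0.296
grasp_force: 29.9
```

>>> jog_arm(delta_pos=[[0,0,0],[0,0,0],[0,0,0],[0,0,0],[0,0,0],[0,0,0],[0,0,0],[0,0,0]], turn=[0,0,0,0,0,0,0,0], grip=[0,0,0,0,0,0,0,0])

```text
time_s: 16.2
position: [0.5228, -0.1392, 0.1094]
tcp_rot: [[0.86, -0.51, 0.0], [-0.51, -0.86, -0.0], [0.0, 0.0, -1.0]]
force: [0.1, -0.2, 0.6]
opening: 0.989
grasp_force: 0.0
```

>>> jog_arm(delta_pos=[[0,0,1],[0,0,3],[0,0,6],[0,0,10],[0,0,13],[0,0,13],[0,0,13]], turn=[0,0,0,0,0,0,0], grip=[0,0,0,0,0,0,0])

```text
time_s: 17.08
position: [0.5221, -0.1388, 0.2389]
tcp_rot: [[0.86, -0.51, -0.001], [-0.51, -0.86, 0.001], [-0.001, 0.0, -1.0]]
force: [-0.6, -0.7, -0.1]
opening: 0.998
grasp_force: 0.0
```

Run:
```python
from rig import *
from h import *
a={n:capture(n) for n in("scene","side","wrist")};s=read_state()
print(s["position"],s["force"],s["time_s"])
B=[]
for n in("scene","side"):
    x,y=proj(a[n],[.522,-.139,.10]).astype(int);B.append(cv2.resize(a[n]["color"][y-40:y+40,x-40:x+40],(400,400),interpolation=cv2.INTER_CUBIC))
cv2.imwrite("pics/f1.png",np.hstack(B))
c=a["wrist"];hsv=cv2.cvtColor(c["color"],cv2.COLOR_BGR2HSV)
m=cv2.inRange(hsv,(0,150,60),(8,255,255))|cv2.inRange(hsv,(172,150,60),(180,255,255))
n,l,st,ce=cv2.connectedComponentsWithStats(m);i=1+np.argmax(st[1:,4])
P=np.array([onz(c,*x,.144) for x in cv2.boxPoints(cv2.minAreaRect(cv2.findNonZero((l==i).astype(np.uint8))))]);print(P.round(4),P.mean(0))
```

```text
[ 0.52192051 -0.13874146  0.23794682] [0.10853508 0.26861907 0.60146708] 17.225
[[ 0.5688 -0.1517  0.144 ]
 [ 0.556  -0.1732  0.144 ]
 [ 0.4794 -0.1288  0.144 ]
 [ 0.4932 -0.1055  0.144 ]] [ 0.5243559 -0.1398142  0.144    ]
```

View pics/f1.png

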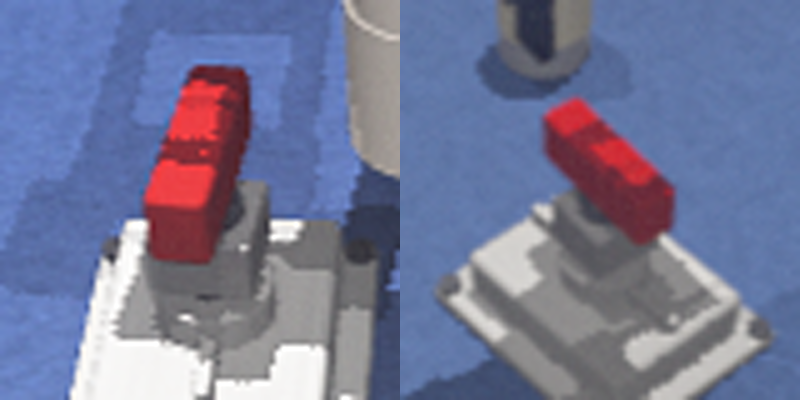

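The driver stands upright on the plug. Its handle centre is within 2 mm of the bore axis at the expected height, its yaw is −30°, and the fingers are clear.

```bash
python3 -c "
from rig import *
print(hand_in())"
```

```text
the job is handed in; nothing more can be done
None
```

The job is handed in, with no verdict returned: the driver was seated on the plug with about 12 N, turned 95° clockwise (about 90° at the plug, allowing for socket play), and left standing upright on it, with the bottle, spray can and mug never approached.

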